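# Pack the bead-repair tote and take it by its extended handle

### The arm

A 6-joint arm with a two-finger parallel gripper is mounted at the origin on the work surface. World frame = base frame: x ahead of the robot, y to its left, z up, the work surface at z = 0. Lengths are in m, angles in rad, forces in N, time in s.
With the tool pointing down it reaches from about 0.3 to 0.875 m from the base axis. Payload 6.4 kg.
Tool frame: the origin (TCP) lies midway between the tips of the shut fingers; the grasp point (between the pads) lies r.hold_point_z behind it (r.hold_point_z is the distance from the TCP to the grasp point, in m); z points along the fingers, y is the line along which they close (so a half turn about z gives the same grasp; the last joint's range is limited). The gripper opens to 85 mm and grips with 20 to 120 N. Pads are 22 mm wide; open, the fingers measure 114 mm over their backs; the gripper's body (76 mm by 85 mm) begins 54 mm behind the grasp point. The pads swing forward as they close: fully open they stand 13 mm farther back than shut.
Start: joints at [-0.206, 0.181, 1.607, -0, 1.354, -0.206], TCP at [0.575, 0, 0.193] pointing down, gripper open.
Joint ranges: [-2.99, 2.99], [-0.89, 2.07], [0.3, 2.58], [-1.14, 4.28], [0, 2.63], [-3.12, 3.12]. Speed limits (rad/s): [2.57, 2.57, 3.01, 3.14, 3.14, 3.14].

### API

Orientations are given as a rotation vector (axis times angle).
In Python, from station import sensors, cams, r gives the robot as it stands. The module is installed in compiled form; this text tells all that it offers.
- The arm moves only by the tool carry_out, never from a script. Its argument "increments" is a list of rows, each an object with "offset": the shift along the tool's x, y, z in units of 30 mm (1.0 is 30 mm), a list of three; "dr": the turn, a rotation vector about the tool's x, y, z in units of 90 degrees (1.0 is 90 degrees), a list of three. A call has 1 to 5 rows; each row shifts and turns the commanded pose from where the row before left it, along the tool's axes as they then stand; what a row does not reach is not made up. A row lasts 1/8 s, in which the tool goes at most 62.5 mm and 10.7 degrees, less where a joint would pass 70% of its speed; a pose out of reach is approached as far as the arm can. A call with a number of a shift or a turn outside -1 to 1 is refused whole. A call with a gripper value outside its range is refused whole. "fingers" is the opening, from -1 (shut) to 1 (fully open), set as the call begins (left out, the last holds). The fingers move at their own pace and stop on an object; "newtons" is the grip in N (left out, the last holds). Time passes only in rows, so rows that do not move let the fingers close. It gives the time, the measured TCP pose, the force, the opening and the grip force at its end, in the units of the state.
- sensors.get_obs(): the state, without advancing time (a new reading comes with each control period).
- cams.get_image(name): name is "scene" or "side" or "wrist"; returns a dict with "pixels" (384x512x3 uint8, blue, green, red), "fx", "fy", "cx", "cy" (pixels), "camera_from_world" (4x4, takes a point from world to camera coordinates). Camera axes: x right, y down, z forward; pixel columns grow to the right and rows downward; lengths in m; the calibration is good to about 2 mm. A picture is of the moment at which its call begins. There is no depth.
- r.hand_in(): hands the job in; it is judged then, once.
The state is a dict: "time_s": time; "qpos": joint angles; "qvel": joint speeds; "joint_torque": joint torques, N m; "tool_pos": TCP position; "tcp_rot": TCP orientation; "force": force on the tool from outside, world axes, zero at the start; "torque": the same for the moment, N m; "opening": opening from 0.0 (shut) to 1.0 (fully open); "finger_force": force on a finger pad.
Only numpy, scipy, OpenCV 4.12 (cv2) and the standard library are available. Lean on these libraries where they do the work, as an engineer would, in place of code of your own. Each camera call takes 0.05 s, during which the arm holds its last target. There are 200 camera calls.

### The job

Pack the repair tote: stand the clear bead box and the round jar upright on the floor of its far trough, one on each side of the low wooden case already there, set down, not dropped. Then grip the tote's handle bar across its lock button so that the button is pressed in, pull the telescoping handle up past the first stop to the second, and finish while still holding it there fully extended, the tote flat on the cart. Leave the saucer, the clip stand with the gauge, the pliers and the tassel cap where they are.

Things in the scene. Friction and masses are not known exactly. Their poses are not given: they have to be found in the camera images.
- tote: Plywood repair tote, loose, about 3 kg: 182 mm (x) by 238 mm (y), walls 60 mm high, 6 mm thick. Origin: centre of its underside; at yaw 0 x points away from the robot. A centre housing along y, 18 mm thick and 60 mm high (88 mm for |y| under 70 mm), carries the handle and parts it into a near trough (-x), full of flat boxes, and the far trough (+x) to pack.
- trough_floor (a point): Centre of the far trough's floor (tote x +47 mm, y 0, 6 mm above the cart), axes as the tote's. The trough is 76 mm along x and 226 mm along y inside; the walls rise 54 mm above its floor at the ends and the far side.
- case_mid (a point): Centre, half-way up, of the low cherry-wood case already in the far trough near its middle: 62 mm along its x, 70 mm along its y, 45 mm high, 0.3 kg, loose. A space of some 75 to 81 mm is left at each end of the trough.
- bead_box_mid (a point): Centre, half-way up, of the clear acrylic bead box with a snap lid, filled with cherry-wood beads: 62 x 62 mm, 96 mm high, x and y axes square to its sides, about 0.25 kg, standing on the cart. To be packed.
- jar_mid (a point): Centre, half-way up, of the round amber glass jar with a steel screw lid: 60 mm across, 96 mm high, straight-sided, about 0.3 kg, standing on the cart. To be packed.
- grip_mid (a point): Centre of the tote's black grip bar: 24 mm thick (tote x), 130 mm long (y), 24 mm high, on two upright tubes at y = -48 and +48 mm. It rises with the handle: 104 mm above the cart when stowed (top 116 mm, underside 4 mm above the housing). Take it from above at its middle, the fingers closing along the tote's x.
- button_face (a point): Centre of the outer face of the lock button, an aluminium bar button 26 mm (y) by 16 mm (z) at the middle of the bar's far (+x) face, standing 5 mm proud of it. A finger on the button and one on the bar's near face press it in.
- button (a joint): Travel of the lock button in m: 0 out, 0.004 fully pressed toward the bar (tote -x); it springs back, about 2 N at first and 6 N fully in. From 0.003 on the lock pin is free.
- handle (a joint): Extension of the handle, m: 0 stowed, first stop about 0.032, second stop 0.065, the end of its travel. With the button out a spring pin locks it at each (1 to 2 mm of play); with the button held in it slides past the first stop, needs about 5 N upward; let go between stops it may stay or slide down.
- saucer: Blue ceramic saucer, 120 mm across, 16 mm high, a few beads in it; origin at the centre of its underside. Leave it alone.
- clip_stand: Chrome spring clip on a steel foot (60 x 70 mm), gripping a flat cherry-wood bead gauge about 135 mm long along its y, 55 mm high over all; origin at the centre of the foot's underside. Leave it alone.
- pliers: Nickel flat-nose pliers lying beyond the tote, 145 mm long, 10 mm high; origin under the pivot, jaws to its +x. Leave them alone.
- tassel_cap: Small black lacquered bell-shaped tassel cap, 25 mm across, 33 mm high, standing beyond the tote; origin at the centre of its underside. Leave it alone.
Mind the look-alikes: they are no part of the job. Leave any green look-alike of the part that bears bead_box_mid alone. Leave any green or yellow look-alike of the part that bears case_mid alone.

How it is judged:
On the way, in this order (a step that is already met when the one before it is completed fails the run):
1. bead box and jar both stand packed in the far trough, one on each side of the case, and are let go, the handle still stowed (z of bead_box_mid in the frame of trough_floor between 0.044 and 0.052 m and x of bead_box_mid in the frame of trough_floor between -0.014 and 0.014 m and y of bead_box_mid in the frame of trough_floor between -0.09 and 0.09 m and angle between each of bead_box_mid, jar_mid, case_mid's own z axis and vertical below 0.06 rad and z of jar_mid in the frame of trough_floor between 0.044 and 0.052 m and x of jar_mid in the frame of trough_floor between -0.014 and 0.014 m and y of jar_mid in the frame of trough_floor between -0.09 and 0.09 m and z of case_mid in the frame of trough_floor between 0.0185 and 0.0265 m and x of case_mid in the frame of trough_floor between -0.014 and 0.014 m and y of case_mid in the frame of trough_floor between -0.09 and 0.09 m and ((y of jar_mid in the frame of case_mid above 0.05 m and y of bead_box_mid in the frame of case_mid below -0.05 m) or (y of bead_box_mid in the frame of case_mid above 0.05 m and y of jar_mid in the frame of case_mid below -0.05 m)) and contact force between the fingers and bead_box below 0.2 N and contact force between the fingers and jar below 0.2 N and value of joint handle below 0.01 m), for 0.2 s.
2. the lock button is pressed in by the fingers while the handle is still down (value of joint button above 0.003 m and value of joint handle below 0.01 m and contact force between the fingers and button above 2 N), for 0.05 s.
At the end, for the whole second after the job is handed in: Handle out 61 mm or more, at rest, gripped by the fingers (over 4 N); tote at rest flat on the cart (within 4 mm, 0.03 rad); bead box and jar upright (0.06 rad) on the far trough's floor (within 4 mm), one on each side of the case, which is still on that floor (z of bead_box_mid in the frame of trough_floor between 0.044 and 0.052 m and x of bead_box_mid in the frame of trough_floor between -0.014 and 0.014 m and y of bead_box_mid in the frame of trough_floor between -0.09 and 0.09 m and angle between each of bead_box_mid, jar_mid, case_mid's own z axis and vertical below 0.06 rad and z of jar_mid in the frame of trough_floor between 0.044 and 0.052 m and x of jar_mid in the frame of trough_floor between -0.014 and 0.014 m and y of jar_mid in the frame of trough_floor between -0.09 and 0.09 m and z of case_mid in the frame of trough_floor between 0.0185 and 0.0265 m and x of case_mid in the frame of trough_floor between -0.014 and 0.014 m and y of case_mid in the frame of trough_floor between -0.09 and 0.09 m and ((y of jar_mid in the frame of case_mid above 0.05 m and y of bead_box_mid in the frame of case_mid below -0.05 m) or (y of bead_box_mid in the frame of case_mid above 0.05 m and y of jar_mid in the frame of case_mid below -0.05 m)) and value of joint handle above 0.061 m and contact force between the fingers and handle above 4 N and height (world z) of tote below 0.004 m and angle between tote's own z axis and vertical below 0.03 rad and linear speed of each of tote, handle below 0.02 m/s); the arm keeps its last pose, push and grip.
It fails at once if the saucer, clip stand, pliers or tassel cap is moved more than 25 mm (distance of any of saucer, clip_stand, pliers, tassel_cap from where it was at the start of the episode above 0.025 m).
It fails at once if the bead box or the jar is dropped (falls faster than 0.6 m/s with no finger on it) ((linear speed of bead_box above 0.6 m/s and contact force between the fingers and bead_box below 0.1 N) or (linear speed of jar above 0.6 m/s and contact force between the fingers and jar below 0.1 N)).
It also fails if it takes over 70 s, if anything falls off the work surface, if the arm or the gripper's body presses on something with over 40 N, if the wrist force passes 120 N, or if a joint passes its speed limit or range.

## Working session

There is one attempt and no reset: what is moved stays moved. The work goes in short steps, Python scripts to look and compute and a tool call to move; the robot and the scene stay as the last step left them, time stands still between calls to the robot, and variables do not carry over. Pictures are saved under pics/ and viewed, at most 10 in all, crops included, and the job is handed in when it is done.

Besides the shell and the picture viewer there is one more tool, called after "Emit:" as name(argument=value, ...), one argument or row to a line, values as JSON. carry_out: Moves the arm, as the interface text tells. Its arguments: {"type":"object","properties":{"increments":{"type":"array"},"fingers":{"type":"number"},"newtons":{"type":"number"}},"required":["increments"]}

```bash
mkdir -p pics; cat > h.py <<'E'
import numpy as np, cv2
from station import sensors, cams, r
def snap(n,f):
    d=cams.get_image(n); cv2.imwrite(f'pics/{f}.png',d['pixels']); np.savez(f'pics/{f}.npz',**{k:np.array(v) for k,v in d.items()}); return d
def load(f): return np.load(f'pics/{f}.npz')
def ray(d,u,v):
    T=np.array(d['camera_from_world']);R=T[:3,:3];c=-R.T@T[:3,3]
    return c,R.T@np.array([(u-d['cx'])/d['fx'],(v-d['cy'])/d['fy'],1])
def at(d,u,v,z):
    c,k=ray(d,u,v); return c+k*(z-c[2])/k[2]
def proj(d,p):
    T=np.array(d['camera_from_world']);q=T[:3,:3]@np.array(p)+T[:3,3]
    return np.array([d['fx']*q[0]/q[2]+d['cx'],d['fy']*q[1]/q[2]+d['cy']])
E
python3 - <<'E'
from h import *
a=snap('scene','s0');b=snap('side','d0');snap('wrist','w0')
print(r.hold_point_z,sensors.get_obs())
for d in(a,b):print(ray(d,256,192))
cv2.imwrite('pics/s0b.png',cv2.resize(a['pixels'],(800,600),interpolation=cv2.INTER_CUBIC))
cv2.imwrite('pics/d0b.png',cv2.resize(b['pixels'],(800,600),interpolation=cv2.INTER_CUBIC))
E
```

```text
0.0187 {'time_s': 0.15, 'qpos': array([-2.06276344e-01,  1.81380543e-01,  1.60778053e+00, -2.85107161e-05,
        1.35381159e+00, -2.06278757e-01]), 'qvel': array([ 0.00100816, -0.00214966, -0.00233595,  0.00053841, -0.00075233,
        0.00058044]), 'joint_torque': array([ 1.94259010e-03, -4.45260644e+01, -3.51692533e+01, -1.26067753e-04,
        5.82284134e-03,  2.14055274e-05]), 'tool_pos': array([5.74517191e-01, 1.21970398e-04, 1.92084366e-01]), 'tcp_rot': array([-2.22062585e+00, -2.22064489e+00,  1.22252112e-03]), 'force': array([ 0.29076096, -0.79689804,  0.23733502]), 'torque': array([-3.48470749e-02,  2.23578121e-05, -2.70903670e-02]), 'finger_force': 0.0, 'opening': 0.9984667390713103}
(array([1.34041848, 0.05256687, 0.69450274]), array([-0.76304373, -0.05710983, -0.64382891]))
(array([ 0.23047189, -0.42784289,  0.7333941 ]), array([ 0.43296094,  0.52451259, -0.73326486]))
```

View pics/s0b.png

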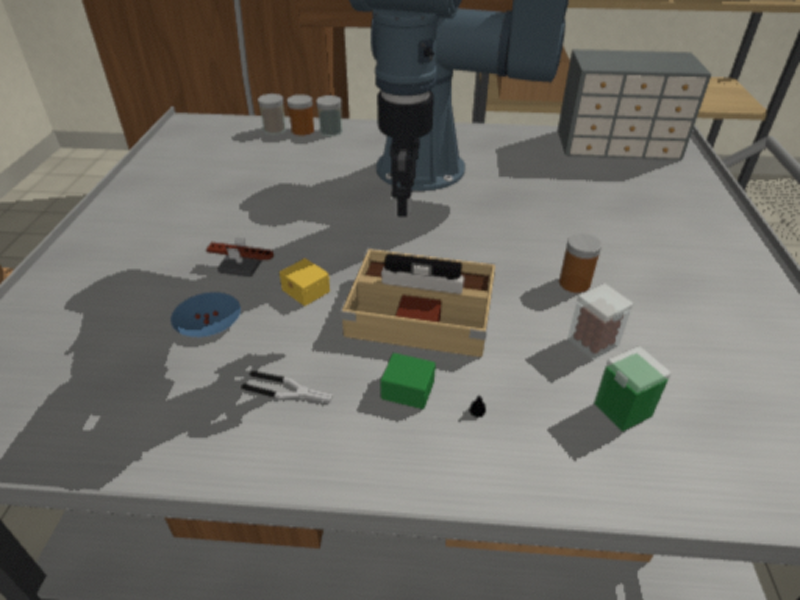

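View pics/d0b.png

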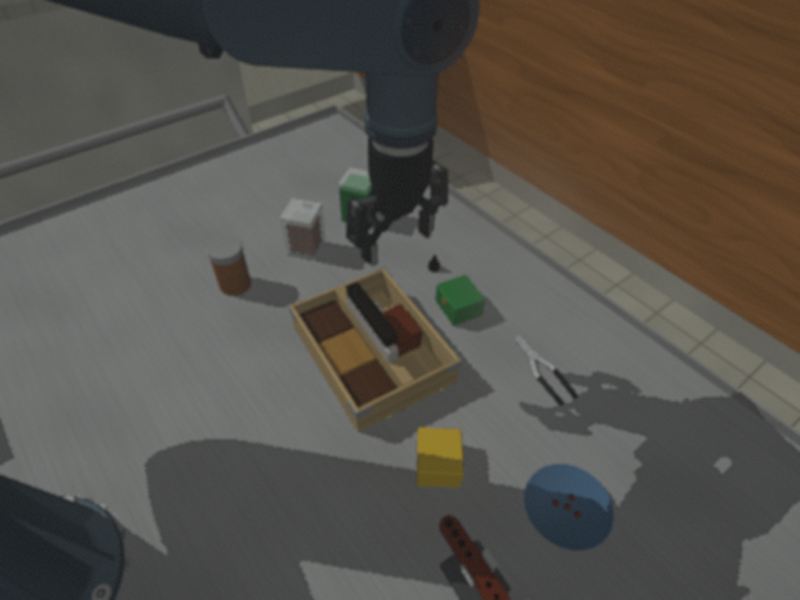

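The scene view (800x600) shows the clear bead box at (602,320), with its green look-alike at (632,388). The amber jar is at (580,263); the jars at (270–330,115) are background. The cherry case in the tote is at (418,310), with look-alikes yellow (305,281) and green (408,380). I choose the clear box at (602,320) and the amber jar at (580,263), and will check both in a close crop.

```bash
python3 - <<'E'
import cv2
a=cv2.imread('pics/s0.png')[145:280,215:415]
cv2.imwrite('pics/c1.png',cv2.resize(a,None,fx=4,fy=4,interpolation=cv2.INTER_CUBIC))
a=cv2.imread('pics/d0.png')[120:275,125:300]
cv2.imwrite('pics/c2.png',cv2.resize(a,None,fx=3.8,fy=3.8,interpolation=cv2.INTER_CUBIC))
E
```

```text
(no output)
```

View pics/c1.png

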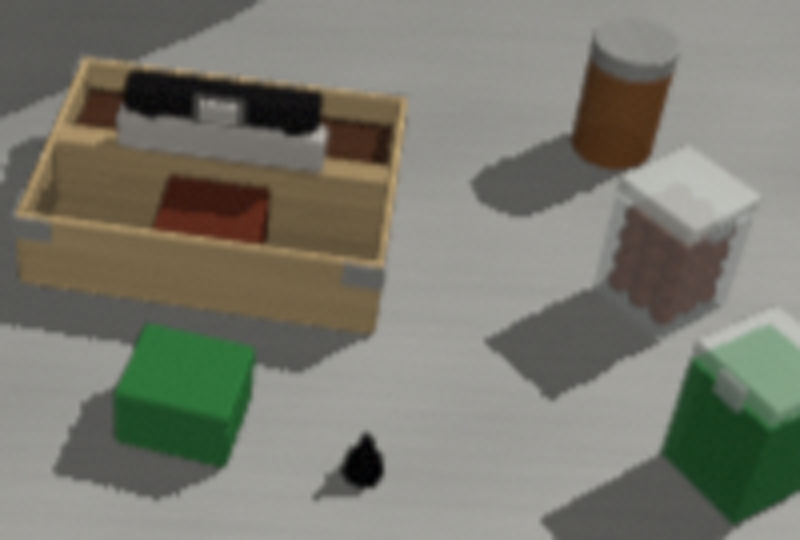

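View pics/c2.png

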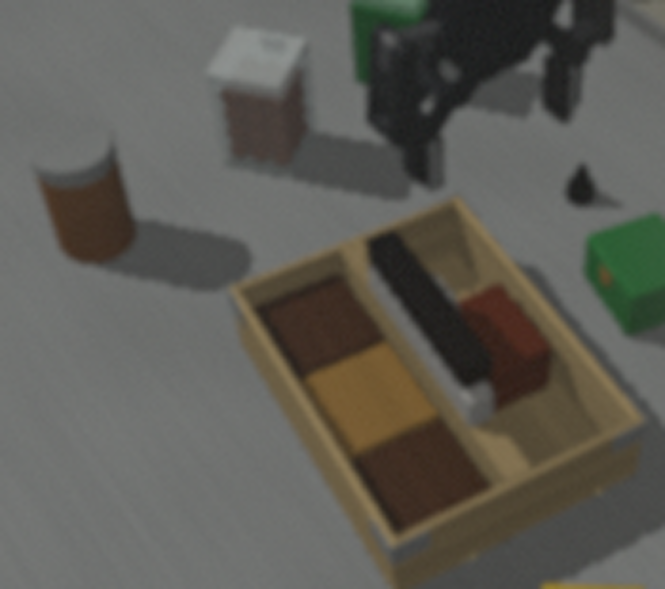

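The crop confirms the clear box with cherry beads (lid at c1 (690,193)) and the amber jar (lid at c1 (636,42)). The cherry case is inside the far trough, and both ends of the trough are empty. Next I compute positions.

```bash
python3 - <<'E'
from h import *
s=load('s0');d=load('d0')
S=lambda u,v,z:at(s,215+u/4,145+v/4,z)[:2].round(4)
D=lambda u,v,z:at(d,125+u/3.8,120+v/3.8,z)[:2].round(4)
def q(n,P):
    P=np.array(P);c=P.mean(0);print(n,'c',c.round(4),'sides',[ (np.linalg.norm(P[i]-P[i-1]).round(3),np.degrees(np.arctan2(*(P[i]-P[i-1])[::-1])).round(1)) for i in range(4)])
q('toteS',[S(84,58,.06),S(408,97,.06),S(382,268,.06),S(17,215,.06)])
q('toteD',[D(232,290,.06),D(458,200,.06),D(645,418,.06),D(395,545,.06)])
q('boxS',[S(688,146,.096),S(760,197,.096),S(692,242,.096),S(620,185,.096)])
q('boxD',[D(240,25,.096),D(307,42,.096),D(288,92,.096),D(207,72,.096)])
print('jar',S(636,42,.096),D(72,150,.096),'jar bottom',S(612,155,0),D(97,240,0))
print('caseS',S(168,177,.051),S(270,187,.051),'D',D(495,287,.051),D(550,345,.051),D(490,405,.006))
print('green',S(725,385,.096),'cap',S(363,480,0))
E
```

```text
toteS c [0.5494 0.0319] sides [(np.float64(0.178), np.float64(172.8)), (np.float64(0.235), np.float64(83.0)), (np.float64(0.181), np.float64(-7.7)), (np.float64(0.234), np.float64(-97.6))]
toteD c [0.5489 0.0256] sides [(np.float64(0.233), np.float64(83.0)), (np.float64(0.178), np.float64(-7.7)), (np.float64(0.231), np.float64(-96.5)), (np.float64(0.18), np.float64(173.1))]
boxS c [0.608 0.323] sides [(np.float64(0.065), np.float64(131.0)), (np.float64(0.059), np.float64(36.0)), (np.float64(0.067), np.float64(-47.5)), (np.float64(0.061), np.float64(-145.4))]
boxD c [0.6034 0.3168] sides [(np.float64(0.062), np.float64(35.1)), (np.float64(0.059), np.float64(-59.1)), (np.float64(0.061), np.float64(-136.3)), (np.float64(0.068), np.float64(122.2))]
jar [0.4461 0.3161] [0.441  0.3073] jar bottom [0.4527 0.3171] [0.4411 0.3123]
caseS [ 0.5661 -0.0027] [0.571  0.0657] D [0.6239 0.0515] [ 0.6205 -0.0122] [ 0.5791 -0.0006]
green [0.7698 0.3114] cap [0.7714 0.1271]
```

Tote centre is about (0.549, 0.029) with yaw about -7°. The box is at (0.606, 0.320) with faces at about 37°, and the jar at (0.444, 0.312); sizes agree with those given. I grip both near the top with the fingers along tote y, so they clear the housing and walls. First I move above the box.

Emit:
carry_out(
  increments=[
    {"offset": [1, 0.2, 0], "dr": [0, 0, 0]},
    {"offset": [1, 0.2, 0], "dr": [0, 0, 0]},
    {"offset": [1, 0.2, 0], "dr": [0, 0, 0]},
    {"offset": [1, 0.2, 0], "dr": [0, 0, 0]},
    {"offset": [1, 0.2, 0], "dr": [0, 0, 0]},
  ],
  fingers=1,
)

```text
time_s: 0.78
tool_pos: [0.6049, 0.151, 0.1924]
tcp_rot: [-2.221, -2.221, 0.001]
force: [0.6, 0.3, 0.2]
opening: 1.0
finger_force: 0.0
```

Emit:
carry_out(
  increments=[
    {"offset": [1, 0, 0], "dr": [0, 0, 0]},
    {"offset": [1, 0, 0], "dr": [0, 0, 0]},
    {"offset": [1, 0, 0], "dr": [0, 0, 0]},
    {"offset": [1, 0, 0], "dr": [0, 0, 0]},
    {"offset": [0.67, 0, 0], "dr": [0, 0, 0]},
  ],
)

```text
time_s: 1.4
tool_pos: [0.6046, 0.2914, 0.1923]
tcp_rot: [-2.22, -2.222, 0.001]
force: [-0.4, 0.8, -0.2]
opening: 1.001
finger_force: 0.0
```

Emit:
carry_out(
  increments=[
    {"offset": [0, 0, 0], "dr": [0, 0, 0.118]},
    {"offset": [0, 0, 0], "dr": [0, 0, 0.118]},
    {"offset": [0, 0, 0], "dr": [0, 0, 0.118]},
    {"offset": [0, 0, 0], "dr": [0, 0, 0.118]},
    {"offset": [0, 0, 0], "dr": [0, 0, 0.118]},
  ],
)

```text
time_s: 2.02
tool_pos: [0.605, 0.2898, 0.1925]
tcp_rot: [2.983, 0.985, -0.001]
force: [-0.2, -0.1, 0.9]
opening: 0.999
finger_force: 0.0
```

```bash
python3 - <<'E'
from h import *
o=sensors.get_obs();print(o['tool_pos'],o['tcp_rot'],o['qpos'])
w=snap('wrist','w1');print(ray(w,256,192))
from scipy.spatial.transform import Rotation as R
print(R.from_rotvec(o['tcp_rot']).as_matrix().round(3))
# predicted lid corners
for a in (37,127,217,307):
  p=np.array([.606,.320])+.0438*np.array([np.cos(np.radians(a+45)),np.sin(np.radians(a+45))]);print(proj(w,[*p,.096]).round())
cv2.imwrite('pics/w1b.png',cv2.resize(w['pixels'],(800,600)))
E
```

```text
[0.60497103 0.28981465 0.19245839] [ 2.98313088e+00  9.84569698e-01 -1.05899516e-03] [ 2.70344465e-01  3.91219432e-01  1.34414488e+00 -2.19349662e-04
  1.40689286e+00  1.20359900e+00]
(array([0.66091876, 0.33303072, 0.37287729]), array([-0.22049732, -0.16991915, -0.96048655]))
[[ 0.804  0.595 -0.001]
 [ 0.595 -0.804 -0.   ]
 [-0.001 -0.    -1.   ]]
[187. 120.]
[191. 195.]
[265. 195.]
[265. 120.]
```

View pics/w1b.png

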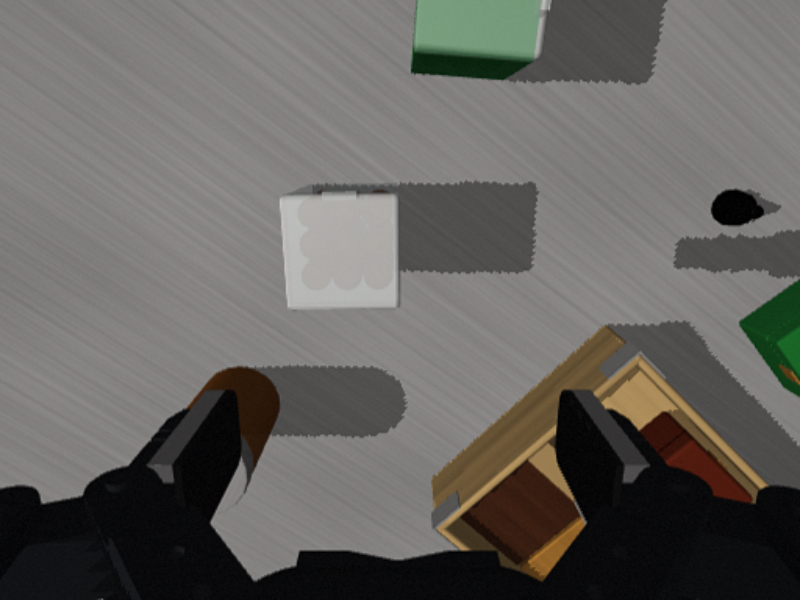

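The wrist view shows the clear lid with corners (281,196), (398,193), (399,307), (287,307). It is square to the fingers, with the latch on the top side, which the fingers don't touch. The jar, tote and green look-alike are at the edges.

```bash
python3 - <<'E'
from h import *
from scipy.spatial.transform import Rotation as R
w=load('w1');o=sensors.get_obs()
P=np.array([at(w,u*.64,v*.64,.096) for u,v in((281,196),(398,193),(399,307),(287,307))])
c=P.mean(0);print(P.round(4),c)
M=R.from_rotvec(o['tcp_rot']).as_matrix();print('units',(M.T@(np.array([c[0],c[1],.056])-o['tool_pos'])/.03).round(3))
print(at(w,170,262,0))  # jar far bottom edge
E
```

```text
[[0.6055 0.3655 0.096 ]
 [0.6421 0.3186 0.096 ]
 [0.5939 0.2821 0.096 ]
 [0.5579 0.3307 0.096 ]] [0.59986457 0.32421671 0.096     ]
units [ 0.54  -1.028  4.549]
[ 4.43506818e-01  2.97846589e-01 -5.55111512e-17]
```

Emit:
carry_out(
  increments=[
    {"offset": [0.55, -0.97, 0], "dr": [0, 0, 0]},
    {"offset": [0, 0, 1], "dr": [0, 0, 0]},
    {"offset": [0, 0, 1], "dr": [0, 0, 0]},
    {"offset": [0, 0, 1], "dr": [0, 0, 0]},
    {"offset": [0, 0, 0.8], "dr": [0, 0, 0]},
  ],
)

```text
time_s: 2.7
tool_pos: [0.6001, 0.3229, 0.077]
tcp_rot: [2.979, 0.999, -0.003]
force: [0.2, 0.1, -0.8]
opening: 1.0
finger_force: 0.0
```

Emit:
carry_out(
  increments=[
    {"offset": [0, 0, 0.75], "dr": [0, 0, 0]},
    {"offset": [0, 0, 0], "dr": [0, 0, 0]},
  ],
)

```text
time_s: 2.95
tool_pos: [0.5991, 0.3226, 0.0537]
tcp_rot: [2.98, 0.996, -0.007]
force: [-0.8, -0.4, -0.6]
opening: 0.999
finger_force: 0.0
```

Emit:
carry_out(
  increments=[
    {"offset": [0, 0, 0], "dr": [0, 0, 0]},
    {"offset": [0, 0, 0], "dr": [0, 0, 0]},
    {"offset": [0, 0, 0], "dr": [0, 0, 0]},
    {"offset": [0, 0, 0], "dr": [0, 0, 0]},
    {"offset": [0, 0, 0], "dr": [0, 0, 0]},
  ],
  fingers=-1,
  newtons=40,
)

```text
time_s: 3.58
tool_pos: [0.6019, 0.3268, 0.0623]
tcp_rot: [-2.976, -0.994, -0.009]
force: [-10.1, 4.1, 23.6]
opening: 0.003
finger_force: 11.0
```

The opening reads shut, so the grasp went wrong. I'll look.

```bash
python3 - <<'E'
from h import *
w=snap('wrist','w2');s=snap('side','d2');q=snap('scene','s2')
a=cv2.resize(w['pixels'][60:384],(400,253));
b=cv2.resize(s['pixels'][80:240,140:340],(400,320));c=cv2.resize(q['pixels'][120:290,310:480],(400,400))
cv2.imwrite('pics/m2.png',np.hstack([np.vstack([a,np.zeros((27,400,3),np.uint8),b]),np.vstack([c,np.zeros((200,400,3),np.uint8)])]))
print(sensors.get_obs())
E
```

```text
{'time_s': 3.725, 'qpos': array([0.32247592, 0.54115894, 1.40746597, 0.00349911, 1.18722059,
       1.24685319]), 'qvel': array([-0.00048519, -0.00082815,  0.00097977, -0.00067678, -0.00028744,
       -0.00069556]), 'joint_torque': array([-5.60786024e+00, -4.48111653e+01, -2.67134213e+01, -2.11646989e+00,
       -2.72760741e+00,  6.56155156e-03]), 'tool_pos': array([0.60198873, 0.3265731 , 0.06232424]), 'tcp_rot': array([-2.97648256, -0.99483672, -0.009022  ]), 'force': array([-9.50650378,  3.07396909, 24.30460858]), 'torque': array([ 7.09879591e-01,  1.86304745e+00, -6.81966901e-05]), 'finger_force': 11.326302963425405, 'opening': -8.803401512199902e-06}
```

View pics/m2.png

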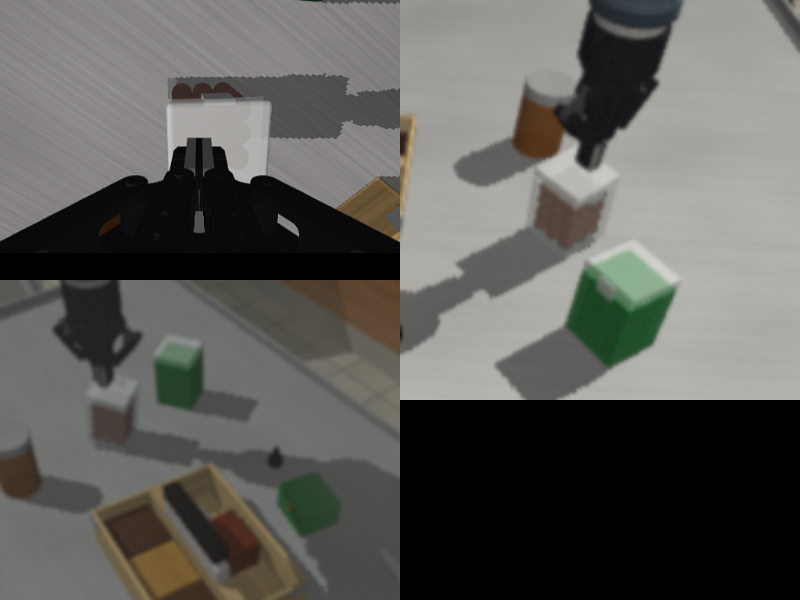

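The fingers have shut on top of the box lid rather than around it. I triangulate the tip (scene crop (590,165), side crop (105,383)) against the reported TCP.

```bash
python3 - <<'E'
from h import *
s=load('s2');d=load('d2');w=load('w2');t=[.602,.3266,.0623]
def tri(L):
    A=np.zeros((3,3));b=np.zeros(3)
    for D,u,v in L:
        c,k=ray(D,u,v);k=k/np.linalg.norm(k);Q=np.eye(3)-np.outer(k,k);A+=Q;b+=Q@c
    return np.linalg.solve(A,b)
print('tcp proj',proj(s,t),proj(d,t),proj(w,t))
print('tip',tri([(s,390.7,190),(d,192.5,131.5)]))
# box lid corners now: scene crop (575,150)?,(618,178),(576,205),(533,178); side (118,377)?,(137,383),(128,408),(90,402)
f=lambda x,y:((x-400)/2.353+310,120+y/2.353); g=lambda x,y:(140+x/2,80+(y-280)/2)
for n,a,b in(('front',f(576,205),g(137,383)),('right',f(618,178),g(118,377)),('left',f(533,178),g(128,408))):print(n,a,b,tri([(s,*a),(d,*b)]))
s0=load('s0');d0=load('d0')
S=lambda u,v:(215+u/4,145+v/4)
D=lambda u,v:(125+u/3.8,120+v/3.8)
for a,b in (((688,146),(207,72)),((760,197),(240,25)),((692,242),(307,42)),((620,185),(288,92))):print('t0',tri([(s0,*S(*a)),(d0,*D(*b))]))
print('jar',tri([(s0,*S(636,42)),(d0,*D(72,150))]))
E
```

```text
tcp proj [385.42515587 201.58293114] [192.75070396 142.60458722] [257.12107399 223.5123358 ]
tip [0.6061467  0.3282058  0.10247501]
front (384.79813004674884, 207.12282192945176) (208.5, 131.5) [0.65192412 0.31124381 0.08862464]
right (402.6476838079048, 195.64810879728006) (199.0, 128.5) [0.63193101 0.34493196 0.10005302]
left (366.52358691032725, 195.64810879728006) (204.0, 144.0) [0.61099507 0.27380701 0.08647706]
t0 [0.56237822 0.3294157  0.09491775]
t0 [0.6119637  0.36319567 0.09643287]
t0 [0.64662228 0.31896958 0.08888378]
t0 [0.60136955 0.2800386  0.09004201]
jar [0.44235069 0.31585017 0.09152443]
```

Emit:
carry_out(
  increments=[
    {"offset": [0, 0, -1], "dr": [0, 0, 0]},
    {"offset": [0, 0, -1], "dr": [0, 0, 0]},
    {"offset": [0, 0, 0], "dr": [0, 0, 0]},
  ],
)

```text
time_s: 4.1
tool_pos: [0.6031, 0.3242, 0.1202]
tcp_rot: [-2.98, -0.995, -0.011]
force: [0.2, -0.1, 0.4]
opening: -0.001
finger_force: 0.0
```

```bash
python3 - <<'E'
from h import *
s0=load('s0');d0=load('d0')
for z in(.193,.206,.22,.24):print(z,[ (proj(D,[x,0,z])*1.5625).round() for D,x in((s0,.62),(d0,.53),(d0,.62))])
s=snap('scene','s3');d=snap('side','d3');o=sensors.get_obs();t=o['tool_pos'];print(t,o['force'],o['opening'])
for z in(0,.02,.035):print(z,proj(s,t+[0,0,z])-proj(s,t),proj(d,t+[0,0,z])-proj(d,t))
L=[]
for D in(s,d):
    u,v=proj(D,t).astype(int);L.append(cv2.resize(D['pixels'][v-60:v+40,u-40:u+40],(400,500),interpolation=cv2.INTER_CUBIC))
cv2.imwrite('pics/m3.png',np.hstack(L))
E
```

```text
0.193 [array([401., 245.]), array([370., 289.]), array([420., 262.])]
0.206 [array([401., 238.]), array([370., 282.]), array([421., 255.])]
0.22 [array([401., 230.]), array([370., 275.]), array([421., 248.])]
0.24 [array([401., 219.]), array([369., 264.]), array([422., 237.])]
[0.60065013 0.32325149 0.11618478] [ 0.41914921  0.36426657 -0.25403607] -0.0019511505887243802
0 [0. 0.] [0. 0.]
0.02 [ 1.91352106 -6.44550818] [-0.85994027 -5.73759693]
0.035 [  3.38467036 -11.40093045] [ -1.52204741 -10.15523391]
```

View pics/m3.png

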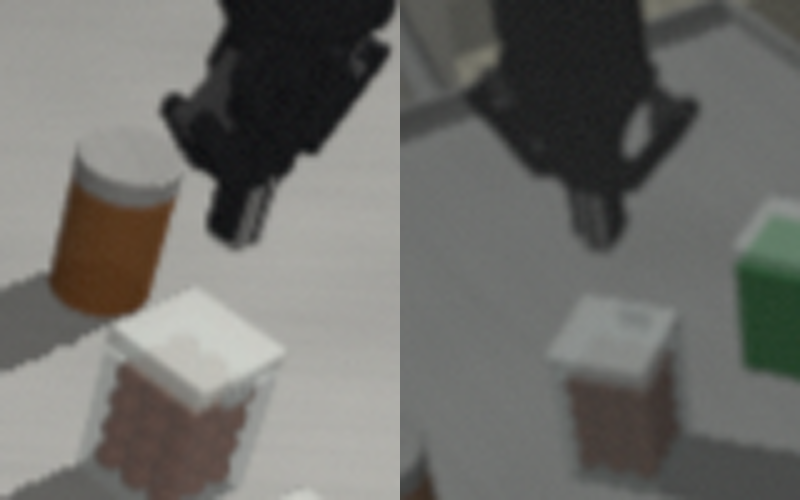

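The panels show the shut tips at (238,247) and (205,247), against a projected TCP at (200,300) in each. So the real tips are about 34 mm above the reported TCP, which agrees with touching the 96 mm lid at z = 0.062. The box still stands, with its lid centred at about (200,345) left and (213,343) right.

```bash
cat >> h.py <<'E'
def tri(L):
    A=np.zeros((3,3));b=np.zeros(3)
    for D,u,v in L:
        c,k=ray(D,u,v);k=k/np.linalg.norm(k);Q=np.eye(3)-np.outer(k,k);A+=Q;b+=Q@c
    return np.linalg.solve(A,b)
E
python3 - <<'E'
from h import *
s=load('s3');d=load('d3');t=np.array([0.60065013,0.32325149,0.11618478])
us=proj(s,t).astype(int);ud=proj(d,t).astype(int)
f=lambda x,y:(us[0]-40+x/5,us[1]-60+y/5);g=lambda x,y:(ud[0]-40+(x-400)/5,ud[1]-60+y/5)
print('tip',tri([(s,*f(238,247)),(d,*g(603,247))])-t)
P=[at(s,*f(*p),.096) for p in((197,288),(286,352),(208,405),(108,328))];Q=[at(d,*g(*p),.096) for p in((587,295),(683,310),(665,380),(545,355))]
for X in(P,Q):X=np.array(X);print(X.mean(0),[np.degrees(np.arctan2(*(X[i]-X[i-1])[1::-1])).round() for i in range(4)])
w=load('w2');print('wrist cam offset in tool', ray(w,256,192)[0])
E
```

```text
tip [0.00531207 0.00430809 0.03665534]
[0.60612828 0.32431599 0.096     ] [np.float64(126.0), np.float64(35.0), np.float64(-47.0), np.float64(-145.0)]
[0.60488832 0.3168603  0.096     ] [np.float64(35.0), np.float64(-51.0), np.float64(-132.0), np.float64(125.0)]
wrist cam offset in tool [0.65668107 0.36939665 0.24315633]
```

Emit:
carry_out(
  increments=[
    {"offset": [-0.05, 0.1, 0], "dr": [0, 0, 0]},
    {"offset": [0, 0, 0], "dr": [0, 0, 0]},
    {"offset": [0, 0, 0], "dr": [0, 0, 0]},
    {"offset": [0, 0, 0], "dr": [0, 0, 0]},
    {"offset": [0, 0, 0], "dr": [0, 0, 0]},
  ],
  fingers=1,
)

```text
time_s: 4.82
tool_pos: [0.6013, 0.32, 0.1162]
tcp_rot: [-2.98, -0.994, 0.0]
force: [0.4, -0.8, 0.3]
opening: 0.997
finger_force: 0.0
```

Emit:
carry_out(
  increments=[
    {"offset": [0, 0, 0.5], "dr": [0, 0, 0]},
    {"offset": [0, 0, 0.7], "dr": [0, 0, 0]},
    {"offset": [0, 0, 0.7], "dr": [0, 0, 0]},
    {"offset": [0, 0, 0.6], "dr": [0, 0, 0]},
    {"offset": [0, 0, 0.5], "dr": [0, 0, 0]},
  ],
)

```text
time_s: 5.45
tool_pos: [0.6007, 0.3198, 0.0243]
tcp_rot: [-2.98, -0.994, 0.002]
force: [-0.4, -0.0, -0.2]
opening: 0.999
finger_force: 0.0
```

Emit:
carry_out(
  increments=[
    {"offset": [0, 0, 0], "dr": [0, 0, 0]},
    {"offset": [0, 0, 0], "dr": [0, 0, 0]},
    {"offset": [0, 0, 0], "dr": [0, 0, 0]},
    {"offset": [0, 0, 0], "dr": [0, 0, 0]},
    {"offset": [0, 0, 0], "dr": [0, 0, 0]},
  ],
  fingers=-1,
  newtons=40,
)

```text
time_s: 6.08
tool_pos: [0.6014, 0.32, 0.0265]
tcp_rot: [2.98, 0.994, 0.001]
force: [0.3, 0.1, -2.1]
opening: 0.72
finger_force: 46.8
```

The grip is firm: opening 0.72 is 61 mm. Now I lift, turn to tote alignment and carry.

Emit:
carry_out(
  increments=[
    {"offset": [0, 0, -0.6], "dr": [0, 0, 0]},
    {"offset": [0, 0, -1], "dr": [0, 0, 0]},
    {"offset": [0, 0, -1], "dr": [0, 0, 0]},
    {"offset": [0, 0, -1], "dr": [0, 0, 0]},
    {"offset": [0, 0, -1], "dr": [0, 0, 0]},
  ],
)

```text
time_s: 6.7
tool_pos: [0.6016, 0.3201, 0.167]
tcp_rot: [2.98, 0.994, 0.003]
force: [-0.0, 0.3, -1.1]
opening: 0.72
finger_force: 46.8
```

Emit:
carry_out(
  increments=[
    {"offset": [0, 0, -0.4], "dr": [0, 0, 0.1]},
    {"offset": [0, 0, 0], "dr": [0, 0, 0.1]},
    {"offset": [0, 0, 0], "dr": [0, 0, 0.1]},
    {"offset": [0, 0, 0], "dr": [0, 0, 0.1]},
    {"offset": [0, 0, 0], "dr": [0, 0, 0.088]},
  ],
)

```text
time_s: 7.32
tool_pos: [0.6016, 0.3201, 0.1779]
tcp_rot: [-3.135, 0.2, -0.002]
force: [0.8, -1.0, -2.6]
opening: 0.72
finger_force: 46.9
```

Emit:
carry_out(
  increments=[
    {"offset": [0.2, 0.5, 0], "dr": [0, 0, 0]},
    {"offset": [0.2, 1, 0], "dr": [0, 0, 0]},
    {"offset": [0.2, 1, 0], "dr": [0, 0, 0]},
    {"offset": [0.2, 1, 0], "dr": [0, 0, 0]},
    {"offset": [0.2, 1, 0], "dr": [0, 0, 0]},
  ],
)

```text
time_s: 7.95
tool_pos: [0.615, 0.1802, 0.1772]
tcp_rot: [3.136, -0.188, 0.002]
force: [-0.2, 0.1, -3.0]
opening: 0.722
finger_force: 46.9
```

Emit:
carry_out(
  increments=[
    {"offset": [0, 1, 0], "dr": [0, 0, 0]},
    {"offset": [0, 1, 0], "dr": [0, 0, 0]},
    {"offset": [0, 1, 0], "dr": [0, 0, 0]},
    {"offset": [0, 1, 0], "dr": [0, 0, 0]},
    {"offset": [0, 1, 0], "dr": [0, 0, 0]},
  ],
)

```text
time_s: 8.57
tool_pos: [0.5962, 0.0313, 0.1773]
tcp_rot: [3.135, -0.188, 0.002]
force: [0.7, -0.0, -3.2]
opening: 0.718
finger_force: 46.9
```

Emit:
carry_out(
  increments=[
    {"offset": [0, 1, 0], "dr": [0, 0, 0]},
    {"offset": [0, 1, 0], "dr": [0, 0, 0]},
    {"offset": [0, 0.8, 0], "dr": [0, 0, 0]},
    {"offset": [0, 0, 0], "dr": [0, 0, 0]},
  ],
)

```text
time_s: 9.07
tool_pos: [0.5859, -0.0525, 0.1771]
tcp_rot: [3.135, -0.193, 0.002]
force: [-0.3, 0.4, -1.8]
opening: 0.721
finger_force: 46.9
```

```bash
python3 - <<'E'
from h import *
o=sensors.get_obs();print(o['tool_pos'],o['tcp_rot'],o['opening'],o['finger_force'])
s=snap('scene','s4');w=snap('wrist','w4');d=snap('side','d4')
a=cv2.resize(s['pixels'][100:240,200:340],(400,400),interpolation=cv2.INTER_CUBIC)
b=cv2.resize(w['pixels'],(400,300))
c=cv2.resize(d['pixels'][100:280,170:310],(400,514),interpolation=cv2.INTER_CUBIC)[:600]
m=np.zeros((600,800,3),np.uint8);m[:400,:400]=a;m[:514,400:]=c;m[400:,:267]=cv2.resize(w['pixels'],(267,200));cv2.imwrite('pics/m4.png',m)
E
```

```text
[ 0.58585649 -0.05253301  0.17714218] [ 3.13483684e+00 -1.93052784e-01  1.51243774e-03] 0.7207549211426524 46.87251021940028
```

View pics/m4.png

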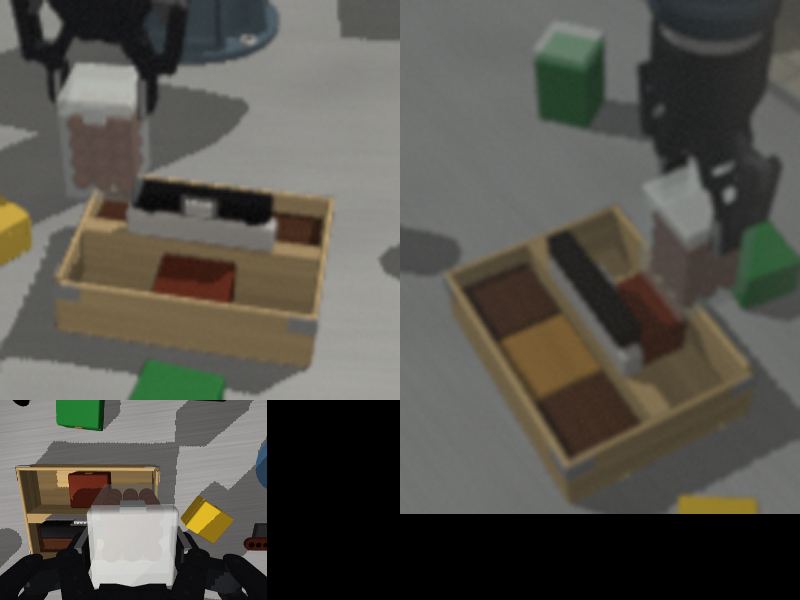

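The box hangs beside the grip bar over the -y end of the far trough. The wrist panel shows the lid corners (90,510), (178,510), (175,585), (92,585) and the far-rim corners (17,467), (158,466). The scene panel shows the case at (195,278), and the scene and side panels show the box clear of everything. Next I compute the offset to the target.

```bash
python3 - <<'E'
from h import *
w=load('w4');s=load('s4');d=load('d4');k=512/267
W=lambda x,y,z:at(w,x*k,(y-400)*k,z)[:2]
L=[W(*p,.2466) for p in((90,510),(178,510),(175,585),(92,585))]
print('lid',np.mean(L,0),[np.linalg.norm(L[i]-L[i-1]).round(3) for i in range(4)])
a,b=W(17,467,.06),W(158,466,.06);v=a-b;print('far rim',a,b,np.linalg.norm(v),np.degrees(np.arctan2(v[1],v[0])))
y=v/np.linalg.norm(v);x=np.array([y[1],-y[0]]);tw=(a+b)/2-.091*x;print('tote w',tw,'target',tw+.047*x-.075*y)
c=[W(*p,.051) for p in((69,473),(111,473))];print('case far edge',c, [((p-tw)@x,(p-tw)@y) for p in c])
f=lambda p,z:at(s,200+p[0]/2.857,100+p[1]/2.857,z)[:2];g=lambda p,z:at(d,170+(p[0]-400)/2.857,100+p[1]/2.857,z)[:2]
T=[f(p,.06) for p in((92,193),(331,200),(319,322),(60,280))];print('toteS',np.mean(T,0),T)
T=[g(p,.06) for p in((449,273),(615,207),(752,373),(567,462))];print('toteD',np.mean(T,0))
print('caseS',f((165,256),.051),f((237,264),.051),'lidS',np.mean([f(p,.2466) for p in((68,64),(138,67),(140,97),(60,103))],0),'botS front',f((66,190),.1506))
print('lidD near-left',g((645,187),.2466),'bot',g((690,305),.1506))
E
```

```text
lid [ 0.58721946 -0.05154635] [np.float64(0.059), np.float64(0.058), np.float64(0.059), np.float64(0.062)]
far rim [0.64936826 0.13255036] [ 0.62278022 -0.09708366] 0.23116813829118693 83.39545221569422
tote w [0.54567815 0.02819981] target [ 0.58374004 -0.05170822]
case far edge [array([0.62857668, 0.05340352]), array([ 0.61983977, -0.01768225])] [(np.float64(0.07944955327142443), np.float64(0.034571107497841626)), (np.float64(0.07894662590084243), np.float64(-0.037047795036415414))]
toteS [0.56023188 0.03120746] [array([ 0.48641441, -0.07945161]), array([0.47867204, 0.15693455]), array([0.6561503 , 0.13891921]), array([ 0.61969077, -0.09157234])]
toteD [0.54920232 0.02736801]
caseS [ 0.56744125 -0.00060688] [0.57358353 0.06694986] lidS [ 0.58722471 -0.05186815] botS front [ 0.60588674 -0.0833048 ]
lidD near-left [ 0.56363598 -0.02129297] bot [ 0.57408343 -0.06638578]
```

The held box is within about 2 mm of the target, so I lower it.

Emit:
carry_out(
  increments=[
    {"offset": [0, 0, 0.8], "dr": [0, 0, 0]},
    {"offset": [0, 0, 1], "dr": [0, 0, 0]},
    {"offset": [0, 0, 1], "dr": [0, 0, 0]},
    {"offset": [0, 0, 0.8], "dr": [0, 0, 0]},
    {"offset": [0, 0, 0.5], "dr": [0, 0, 0]},
  ],
)

```text
time_s: 9.85
tool_pos: [0.5854, -0.0488, 0.052]
tcp_rot: [-3.135, 0.189, 0.002]
force: [0.4, -0.7, -2.7]
opening: 0.724
finger_force: 46.8
```

Emit:
carry_out(
  increments=[
    {"offset": [0, 0, 0.3], "dr": [0, 0, 0]},
    {"offset": [0, 0, 0.2], "dr": [0, 0, 0]},
    {"offset": [0, 0, 0.1], "dr": [0, 0, 0]},
    {"offset": [0, 0, 0], "dr": [0, 0, 0]},
  ],
)

```text
time_s: 10.35
tool_pos: [0.5863, -0.05, 0.0356]
tcp_rot: [3.136, -0.192, 0.001]
force: [-0.6, -0.5, -2.6]
opening: 0.721
finger_force: 46.8
```

Emit:
carry_out(
  increments=[
    {"offset": [0, 0, 0.06], "dr": [0, 0, 0]},
    {"offset": [0, 0, 0.05], "dr": [0, 0, 0]},
    {"offset": [0, 0, 0.04], "dr": [0, 0, 0]},
    {"offset": [0, 0, 0], "dr": [0, 0, 0]},
  ],
)

```text
time_s: 10.85
tool_pos: [0.5865, -0.05, 0.0319]
tcp_rot: [3.135, -0.192, 0.001]
force: [-1.9, 1.7, 4.6]
opening: 0.717
finger_force: 47.1
```

It is set down; release and rise.

Emit:
carry_out(
  increments=[
    {"offset": [0, 0, 0], "dr": [0, 0, 0]},
    {"offset": [0, 0, 0], "dr": [0, 0, 0]},
    {"offset": [0, 0, 0], "dr": [0, 0, 0]},
    {"offset": [0, 0, 0], "dr": [0, 0, 0]},
  ],
  fingers=0.9,
)

```text
time_s: 11.35
tool_pos: [0.586, -0.0499, 0.0307]
tcp_rot: [-3.136, 0.192, 0.0]
force: [-1.4, 0.1, 0.2]
opening: 0.95
finger_force: 0.0
```

Emit:
carry_out(
  increments=[
    {"offset": [0, 0, -0.4], "dr": [0, 0, 0]},
    {"offset": [0, 0, -0.9], "dr": [0, 0, 0]},
    {"offset": [0, 0, -1], "dr": [0, 0, 0]},
    {"offset": [0, 0, -1], "dr": [0, 0, 0]},
    {"offset": [0, 0, -1], "dr": [0, 0, 0]},
  ],
  fingers=1,
)

```text
time_s: 11.98
tool_pos: [0.5862, -0.0499, 0.1618]
tcp_rot: [3.135, -0.192, 0.002]
force: [0.7, -0.0, 0.9]
opening: 0.998
finger_force: 0.0
```

Emit:
carry_out(
  increments=[
    {"offset": [0, -0.6, -0.5], "dr": [0, 0, 0]},
    {"offset": [0, -1, 0], "dr": [0, 0, 0]},
    {"offset": [0, -1, 0], "dr": [0, 0, 0]},
    {"offset": [-0.2, -1, 0], "dr": [0, 0, 0]},
    {"offset": [-1, -1, 0], "dr": [0, 0, 0]},
  ],
)

```text
time_s: 12.6
tool_pos: [0.5672, 0.0935, 0.1744]
tcp_rot: [-3.135, 0.192, 0.0]
force: [-0.2, 0.5, 0.5]
opening: 1.002
finger_force: 0.0
```

Emit:
carry_out(
  increments=[
    {"offset": [-1, -1, 0], "dr": [0, 0, 0]},
    {"offset": [-1, -1, 0], "dr": [0, 0, 0]},
    {"offset": [-1, -1, 0], "dr": [0, 0, 0]},
    {"offset": [-1, -1, 0], "dr": [0, 0, 0]},
    {"offset": [-1, -1, 0], "dr": [0, 0, 0]},
  ],
)

```text
time_s: 13.22
tool_pos: [0.4348, 0.2605, 0.1746]
tcp_rot: [-3.135, 0.192, 0.001]
force: [-0.1, 1.1, 0.0]
opening: 0.999
finger_force: 0.0
```

Emit:
carry_out(
  increments=[
    {"offset": [0, -1, 0], "dr": [0, 0, 0]},
    {"offset": [0, -0.83, 0], "dr": [0, 0, 0]},
    {"offset": [0, 0, 0], "dr": [0, 0, 0]},
  ],
)

```text
time_s: 13.6
tool_pos: [0.4423, 0.3151, 0.1745]
tcp_rot: [-3.136, 0.188, 0.001]
force: [0.8, 0.6, 0.4]
opening: 0.999
finger_force: 0.0
```

```bash
python3 - <<'E'
from h import *
o=sensors.get_obs();print(o['tool_pos'],o['tcp_rot'],o['opening'])
w=snap('wrist','w5');s=snap('scene','s5');d=snap('side','d5')
m=np.zeros((600,800,3),np.uint8);m[:300,:400]=cv2.resize(w['pixels'],(400,300))
m[300:,:400]=cv2.resize(d['pixels'][100:280,120:300],(400,400))[50:350]
m[:600,400:]=cv2.resize(s['pixels'][110:260,205:410],(546,400),interpolation=cv2.INTER_CUBIC)[:, :400] if 0 else 0
m[:400,400:]=cv2.resize(s['pixels'][120:240,210:330],(400,400),interpolation=cv2.INTER_CUBIC)
cv2.imwrite('pics/m5.png',m)
E
```

```text
[0.4422523  0.31508051 0.17450889] [-3.13587496e+00  1.87701007e-01  1.15692208e-03] 0.9994416403055412
```

View pics/m5.png

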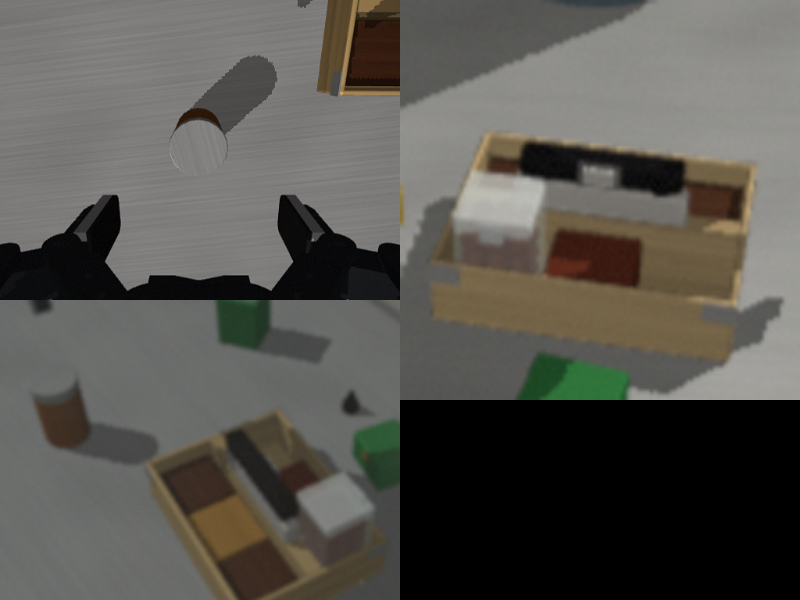

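The bead box stands upright in the trough's -y end, with its lid at (500,205) in the scene panel. In the wrist panel the jar lid is centred at (198,147), about 58 px across.

```bash
python3 - <<'E'
from h import *
from scipy.spatial.transform import Rotation as R
w=load('w5');d=load('d5');s=load('s5');o=sensors.get_obs();t=o['tool_pos']
p=at(w,198*1.28,147.5*1.28,.096);print('jar',p,np.linalg.norm(at(w,169*1.28,147*1.28,.096)-at(w,227.5*1.28,147*1.28,.096)))
M=R.from_rotvec(o['tcp_rot']).as_matrix();print(M.round(3),(M.T@(np.array([p[0],p[1],.0265])-t)/.03).round(3))
f=lambda p,z:at(s,210+(p[0]-400)*.3,120+p[1]*.3,z)[:2]
T=[f(q,.06) for q in((487,133),(755,163),(739,310),(432,263))];print('tote',np.mean(T,0))
print('case near', f((553,230),.051),f((641,238),.051),'box lid',np.mean([f(q,.102) for q in((470,170),(546,180),(541,228),(455,220))],0))
E
```

```text
jar [0.4399649  0.31662951 0.096     ] 0.05856658390444583
[[ 0.993 -0.122 -0.001]
 [-0.122 -0.993 -0.001]
 [-0.001  0.001 -1.   ]] [-0.103 -0.116  4.932]
tote [0.55052418 0.03262255]
case near [ 0.56531504 -0.00575108] [0.56956843 0.06511816] box lid [ 0.59270369 -0.04214504]
```

Emit:
carry_out(
  increments=[
    {"offset": [-0.06, -0.1, 0.5], "dr": [0, 0, 0]},
    {"offset": [0, 0, 1], "dr": [0, 0, 0]},
    {"offset": [0, 0, 1], "dr": [0, 0, 0]},
    {"offset": [0, 0, 1], "dr": [0, 0, 0]},
    {"offset": [0, 0, 0.8], "dr": [0, 0, 0]},
  ],
)

```text
time_s: 14.38
tool_pos: [0.4408, 0.3153, 0.0435]
tcp_rot: [3.135, -0.194, -0.003]
force: [-0.6, -0.7, 0.3]
opening: 0.999
finger_force: 0.0
```

Emit:
carry_out(
  increments=[
    {"offset": [0, 0, 0.6], "dr": [0, 0, 0]},
    {"offset": [0, 0, 0], "dr": [0, 0, 0]},
  ],
)

```text
time_s: 14.62
tool_pos: [0.4405, 0.3154, 0.026]
tcp_rot: [3.134, -0.193, -0.005]
force: [0.3, 0.7, 0.1]
opening: 0.997
finger_force: 0.0
```

Emit:
carry_out(
  increments=[
    {"offset": [0, 0, 0], "dr": [0, 0, 0]},
    {"offset": [0, 0, 0], "dr": [0, 0, 0]},
    {"offset": [0, 0, 0], "dr": [0, 0, 0]},
    {"offset": [0, 0, 0], "dr": [0, 0, 0]},
    {"offset": [0, 0, 0], "dr": [0, 0, 0]},
  ],
  fingers=-1,
  newtons=40,
)

```text
time_s: 15.25
tool_pos: [0.4431, 0.3167, 0.0293]
tcp_rot: [-3.135, 0.192, -0.004]
force: [0.4, -1.1, 6.3]
opening: 0.683
finger_force: 43.8
```

Emit:
carry_out(
  increments=[
    {"offset": [0, 0, -0.3], "dr": [0, 0, 0]},
    {"offset": [0, 0, -0.5], "dr": [0, 0, 0]},
    {"offset": [0, 0, -0.7], "dr": [0, 0, 0]},
    {"offset": [0, 0, 0], "dr": [0, 0, 0]},
  ],
  newtons=50,
)

```text
time_s: 15.75
tool_pos: [0.4435, 0.3172, 0.0751]
tcp_rot: [-3.134, 0.192, -0.006]
force: [0.3, 0.3, -3.0]
opening: 0.686
finger_force: 54.0
```

```bash
python3 - <<'E'
from h import *
o=sensors.get_obs();print(o['tool_pos'],o['tcp_rot'],o['opening'],o['force'],o['torque'])
w=snap('wrist','w6');s=snap('scene','s6');d=snap('side','d6')
m=np.zeros((600,800,3),np.uint8);m[:300,:400]=cv2.resize(w['pixels'],(400,300))
f=lambda D,n=40:(lambda u:D['pixels'][max(u[1]-60,0):u[1]+40,u[0]-50:u[0]+50])(proj(D,o['tool_pos']).astype(int))
m[:400,400:]=cv2.resize(f(s),(400,400),interpolation=cv2.INTER_CUBIC)
m[300:,:300]=cv2.resize(f(d),(300,300),interpolation=cv2.INTER_CUBIC)
cv2.imwrite('pics/m6.png',m)
E
```

```text
[0.44352102 0.31716292 0.07509721] [-3.13362698  0.19202745 -0.00620674] 0.6863826843216668 [ 0.33185126  0.30542123 -3.046506  ] [ 0.04925073 -0.04126857 -0.03123958]
```

```bash
python3 - <<'E'
from h import *
w=load('w6');t=np.array([.4435,.3172,.0751]);z=.142
u=proj(w,[t[0],t[1],z]);print('exp',u)
rad=np.linalg.norm(proj(w,[t[0],t[1]+.03,z])-u);print('rad',rad)
g=cv2.cvtColor(w['pixels'],cv2.COLOR_BGR2GRAY)
c=cv2.HoughCircles(cv2.GaussianBlur(g,(5,5),1),cv2.HOUGH_GRADIENT,1,20,param1=80,param2=18,minRadius=int(rad*.85),maxRadius=int(rad*1.15))
for x,y,q in c[0][:6]:
  if np.hypot(x-u[0],y-u[1])<60: print(x,y,q,at(w,x,y,z))
E
```

```text
exp [255.54941205 286.29707118]
rad 79.43733156590159
254.5 286.5 76.6 [0.44346235 0.31760002 0.142     ]
254.5 310.5 87.6 [0.43318164 0.31886013 0.142     ]
```

The jar is lifted and centred in the fingers. I carry it to the +y end of the trough.

Emit:
carry_out(
  increments=[
    {"offset": [0, 0, -0.8], "dr": [0, 0, 0]},
    {"offset": [0, 0, -1], "dr": [0, 0, 0]},
    {"offset": [0, 0, -1], "dr": [0, 0, 0]},
    {"offset": [0, 0, -0.7], "dr": [0, 0, 0]},
    {"offset": [0.5, 0.5, 0], "dr": [0, 0, 0]},
  ],
)

```text
time_s: 16.52
tool_pos: [0.4552, 0.3006, 0.179]
tcp_rot: [-3.135, 0.189, -0.003]
force: [0.3, 0.0, -2.8]
opening: 0.683
finger_force: 54.5
```

Emit:
carry_out(
  increments=[
    {"offset": [1, 1, 0], "dr": [0, 0, 0]},
    {"offset": [1, 1, 0], "dr": [0, 0, 0]},
    {"offset": [1, 1, 0], "dr": [0, 0, 0]},
    {"offset": [1, 1, 0], "dr": [0, 0, 0]},
    {"offset": [1, 1, 0], "dr": [0, 0, 0]},
  ],
)

```text
time_s: 17.15
tool_pos: [0.5855, 0.1312, 0.1764]
tcp_rot: [3.136, -0.192, -0.003]
force: [-0.6, 0.3, -1.2]
opening: 0.683
finger_force: 54.5
```

Emit:
carry_out(
  increments=[
    {"offset": [0.7, 0.7, 0], "dr": [0, 0, 0]},
    {"offset": [0.02, 0.4, 0], "dr": [0, 0, 0]},
    {"offset": [0, 0, 0], "dr": [0, 0, 0]},
    {"offset": [0, 0, 0], "dr": [0, 0, 0]},
  ],
)

```text
time_s: 17.65
tool_pos: [0.602, 0.098, 0.1775]
tcp_rot: [-3.135, 0.191, 0.001]
force: [0.1, 0.2, -2.2]
opening: 0.683
finger_force: 54.5
```

```bash
python3 - <<'E'
from h import *
o=sensors.get_obs();t=o['tool_pos'];print(t,o['tcp_rot'],o['opening'],o['force'])
w=snap('wrist','w7')
# tote top rim orange edge at far wall: predicted pixels of far rim corners for tote centre (.5485,.0285)
b=np.radians(-7.);x=np.array([np.cos(b),np.sin(b)]);y=np.array([-x[1],x[0]])
for sy in(-.119,.119):print(proj(w,[*(np.array([.5485,.0285])+.091*x+sy*y),.06]))
print('target delta tool units', (np.array([.6045,.098])-t[:2])@np.array([[.9925,-.1219],[-.1219,-.9925]])/.03)
E
```

```text
[0.60203789 0.09804201 0.17748075] [-3.13537996e+00  1.91000903e-01  1.39290256e-03] 0.6829840102775245 [ 0.07942635  0.1540262  -2.17116954]
[483.43633891 121.47630305]
[204.05982538 121.24308976]
target delta tool units [ 0.0816255  -0.00861445]
```

Emit:
carry_out(
  increments=[
    {"offset": [0.07, 0, 0.7], "dr": [0, 0, 0]},
    {"offset": [0, 0, 1], "dr": [0, 0, 0]},
    {"offset": [0, 0, 1], "dr": [0, 0, 0]},
    {"offset": [0, 0, 0.8], "dr": [0, 0, 0]},
    {"offset": [0, 0, 0.5], "dr": [0, 0, 0]},
  ],
)

```text
time_s: 18.32
tool_pos: [0.604, 0.0978, 0.0566]
tcp_rot: [-3.136, 0.19, 0.002]
force: [0.6, -0.9, -1.3]
opening: 0.684
finger_force: 54.5
```

Emit:
carry_out(
  increments=[
    {"offset": [0, 0, 0.25], "dr": [0, 0, 0]},
    {"offset": [0, 0, 0.15], "dr": [0, 0, 0]},
    {"offset": [0, 0, 0.08], "dr": [0, 0, 0]},
    {"offset": [0, 0, 0], "dr": [0, 0, 0]},
  ],
)

```text
time_s: 18.82
tool_pos: [0.6053, 0.0968, 0.0439]
tcp_rot: [-3.136, 0.192, -0.001]
force: [-0.3, -0.5, -2.0]
opening: 0.682
finger_force: 54.5
```

Emit:
carry_out(
  increments=[
    {"offset": [0, 0, 0.12], "dr": [0, 0, 0]},
    {"offset": [0, 0, 0.08], "dr": [0, 0, 0]},
    {"offset": [0, 0, 0.05], "dr": [0, 0, 0]},
    {"offset": [0, 0, 0], "dr": [0, 0, 0]},
  ],
)

```text
time_s: 19.32
tool_pos: [0.6049, 0.0968, 0.0357]
tcp_rot: [-3.136, 0.192, 0.0]
force: [-0.0, -0.4, -1.6]
opening: 0.681
finger_force: 54.6
```

Emit:
carry_out(
  increments=[
    {"offset": [0, 0, 0.05], "dr": [0, 0, 0]},
    {"offset": [0, 0, 0.05], "dr": [0, 0, 0]},
    {"offset": [0, 0, 0], "dr": [0, 0, 0]},
  ],
)

```text
time_s: 19.7
tool_pos: [0.606, 0.0966, 0.0354]
tcp_rot: [3.135, -0.192, 0.003]
force: [-5.7, -0.7, 12.5]
opening: 0.683
finger_force: 55.9
```

The jar is down. I release, rise, move over the bar and turn 90°.

Emit:
carry_out(
  increments=[
    {"offset": [0, 0, -0.07], "dr": [0, 0, 0]},
    {"offset": [0, 0, 0], "dr": [0, 0, 0]},
  ],
)

```text
time_s: 19.95
tool_pos: [0.6054, 0.0968, 0.0354]
tcp_rot: [-3.136, 0.192, -0.002]
force: [-0.2, 0.5, 1.8]
opening: 0.682
finger_force: 55.0
```

Emit:
carry_out(
  increments=[
    {"offset": [0, 0, 0], "dr": [0, 0, 0]},
    {"offset": [0, 0, 0], "dr": [0, 0, 0]},
    {"offset": [0, 0, 0], "dr": [0, 0, 0]},
    {"offset": [0, 0, 0], "dr": [0, 0, 0]},
  ],
  fingers=0.9,
)

```text
time_s: 20.45
tool_pos: [0.605, 0.0968, 0.0349]
tcp_rot: [3.136, -0.192, -0.0]
force: [0.7, -0.4, 0.3]
opening: 0.948
finger_force: 0.0
```

Emit:
carry_out(
  increments=[
    {"offset": [0, 0, -0.4], "dr": [0, 0, 0]},
    {"offset": [0, 0, -0.9], "dr": [0, 0, 0]},
    {"offset": [0, 0, -1], "dr": [0, 0, 0]},
    {"offset": [0, 0, -1], "dr": [0, 0, 0]},
    {"offset": [0, 0, -1], "dr": [0, 0, 0]},
  ],
  fingers=1,
)

```text
time_s: 21.08
tool_pos: [0.6052, 0.0968, 0.1661]
tcp_rot: [-3.136, 0.192, -0.002]
force: [0.4, 0.1, -0.9]
opening: 1.001
finger_force: 0.0
```

Emit:
carry_out(
  increments=[
    {"offset": [-0.61, 0.48, -0.4], "dr": [0, 0, 0]},
    {"offset": [-1, 1, 0], "dr": [0, 0, 0]},
    {"offset": [0, 1, 0], "dr": [0, 0, 0]},
    {"offset": [0, 0, 0], "dr": [0, 0, -0.1]},
    {"offset": [0, 0, 0], "dr": [0, 0, -0.1]},
  ],
)

```text
time_s: 21.7
tool_pos: [0.5481, 0.0283, 0.1772]
tcp_rot: [3.126, 0.307, 0.002]
force: [0.1, -0.1, 0.7]
opening: 0.999
finger_force: 0.0
```

Emit:
carry_out(
  increments=[
    {"offset": [0, 0, 0], "dr": [0, 0, -0.1]},
    {"offset": [0, 0, 0], "dr": [0, 0, -0.1]},
    {"offset": [0, 0, 0], "dr": [0, 0, -0.1]},
    {"offset": [0, 0, 0], "dr": [0, 0, -0.1]},
    {"offset": [0, 0, 0], "dr": [0, 0, -0.1]},
  ],
)

```text
time_s: 22.32
tool_pos: [0.5482, 0.0288, 0.177]
tcp_rot: [2.77, 1.481, 0.001]
force: [-1.0, 0.4, -0.4]
opening: 0.999
finger_force: 0.0
```

Emit:
carry_out(
  increments=[
    {"offset": [0, 0, 0], "dr": [0, 0, -0.1]},
    {"offset": [0, 0, 0], "dr": [0, 0, -0.1]},
    {"offset": [0, 0, 0], "dr": [0, 0, -0.1]},
    {"offset": [0, 0, 0], "dr": [0, 0, 0]},
  ],
)

```text
time_s: 22.82
tool_pos: [0.5482, 0.0288, 0.1769]
tcp_rot: [2.354, 2.079, 0.001]
force: [-0.0, 0.4, -0.1]
opening: 0.996
finger_force: 0.0
```

```bash
python3 - <<'E'
from h import *
o=sensors.get_obs();t=o['tool_pos'];print(t,o['tcp_rot'],o['opening'],o['force'])
w=snap('wrist','w8');s=snap('scene','s8')
m=np.zeros((600,800,3),np.uint8);m[:,:400]=cv2.resize(w['pixels'],(800,600))[:,200:600]
m[:400,400:]=cv2.resize(s['pixels'][120:240,210:330],(400,400),interpolation=cv2.INTER_CUBIC)
m[400:,400:667]=cv2.resize(w['pixels'],(267,200))
cv2.imwrite('pics/m8.png',m)
E
```

```text
[0.54820758 0.02881255 0.17688562] [2.35402101e+00 2.07907745e+00 1.13395828e-03] 0.9963854425657972 [-0.0348086   0.39535665 -0.05105456]
```

View pics/m8.png

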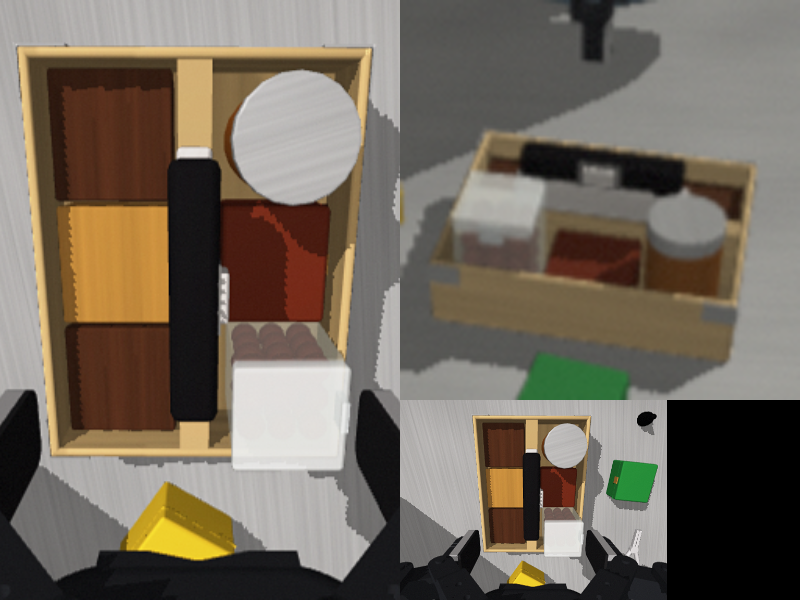

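The jar and box stand upright on either side of the case. In the left panel, bar corners are (168,158), (220,158), (217,420) and (170,420), square to the fingers. The button is at (224,295).

```bash
python3 - <<'E'
from h import *
from scipy.spatial.transform import Rotation as R
w=load('w8');o=sensors.get_obs();t=o['tool_pos'];M=R.from_rotvec(o['tcp_rot']).as_matrix()
P=np.array([at(w,(x+200)*.64,y*.64,.116) for x,y in((168,158),(220,158),(217,420),(170,420))]);c=P.mean(0)
print(P.round(4),c,np.linalg.norm(P[0]-P[3]),np.linalg.norm(P[0]-P[1]))
print('units',M.T@(np.array([c[0],c[1],.049])-t)/.03)
b=at(w,424*.64,295*.64,.104);print('button tool',M.T@(b-t)*1000)
E
```

```text
[[ 0.5424  0.0962  0.116 ]
 [ 0.5648  0.0934  0.116 ]
 [ 0.5492 -0.0325  0.116 ]
 [ 0.5258 -0.0296  0.116 ]] [0.54556271 0.03187256 0.116     ] 0.12680046898450173 0.02259656367400279
units [ 0.09009908 -0.1002321   4.25204895]
button tool [ 0.96728594 11.80162143 72.57236043]
```

Emit:
carry_out(
  increments=[
    {"offset": [0.05, -0.08, 0.6], "dr": [0, 0, 0]},
    {"offset": [0, 0, 1], "dr": [0, 0, 0]},
    {"offset": [0, 0, 1], "dr": [0, 0, 0]},
    {"offset": [0, 0, 0.8], "dr": [0, 0, 0]},
    {"offset": [0, 0, 0.45], "dr": [0, 0, 0]},
  ],
)

```text
time_s: 23.55
tool_pos: [0.544, 0.031, 0.058]
tcp_rot: [-2.352, -2.078, 0.003]
force: [-0.2, -0.6, 0.6]
opening: 1.001
finger_force: 0.0
```

Emit:
carry_out(
  increments=[
    {"offset": [0, 0, 0.4], "dr": [0, 0, 0]},
    {"offset": [0, 0, 0], "dr": [0, 0, 0]},
  ],
)

```text
time_s: 23.8
tool_pos: [0.5452, 0.0307, 0.0477]
tcp_rot: [-2.353, -2.08, 0.001]
force: [0.4, 0.6, 0.5]
opening: 1.005
finger_force: 0.0
```

Emit:
carry_out(
  increments=[
    {"offset": [0, 0, 0], "dr": [0, 0, 0]},
    {"offset": [0, 0, 0], "dr": [0, 0, 0]},
    {"offset": [0, 0, 0], "dr": [0, 0, 0]},
    {"offset": [0, 0, 0], "dr": [0, 0, 0]},
    {"offset": [0, 0, 0], "dr": [0, 0, 0]},
  ],
  fingers=-1,
  newtons=60,
)

```text
time_s: 24.42
tool_pos: [0.5467, 0.0305, 0.0497]
tcp_rot: [2.352, 2.08, 0.002]
force: [-1.9, 0.4, 5.5]
opening: 0.274
finger_force: 60.2
```

Emit:
carry_out(
  increments=[
    {"offset": [0, 0, 0], "dr": [0, 0, 0]},
    {"offset": [0, 0, 0], "dr": [0, 0, 0]},
    {"offset": [0, 0, 0], "dr": [0, 0, 0]},
  ],
)

```text
time_s: 24.8
tool_pos: [0.5467, 0.0305, 0.0497]
tcp_rot: [2.352, 2.08, 0.002]
force: [-0.7, 0.5, 5.7]
opening: 0.274
finger_force: 60.2
```

Opening is 23–25 mm, so the button is in. I pull up gently.

Emit:
carry_out(
  increments=[
    {"offset": [0, 0, -0.15], "dr": [0, 0, 0]},
    {"offset": [0, 0, -0.2], "dr": [0, 0, 0]},
    {"offset": [0, 0, -0.2], "dr": [0, 0, 0]},
    {"offset": [0, 0, -0.2], "dr": [0, 0, 0]},
    {"offset": [0, 0, -0.2], "dr": [0, 0, 0]},
  ],
)

```text
time_s: 25.42
tool_pos: [0.5466, 0.0305, 0.0773]
tcp_rot: [2.353, 2.08, 0.002]
force: [4.9, 0.1, -5.3]
opening: 0.274
finger_force: 59.5
```

Emit:
carry_out(
  increments=[
    {"offset": [0, 0, -0.2], "dr": [0, 0, 0]},
    {"offset": [0, 0, -0.2], "dr": [0, 0, 0]},
    {"offset": [0, 0, -0.2], "dr": [0, 0, 0]},
    {"offset": [0, 0, -0.2], "dr": [0, 0, 0]},
    {"offset": [0, 0, 0], "dr": [0, 0, 0]},
  ],
)

```text
time_s: 26.05
tool_pos: [0.5467, 0.0305, 0.1017]
tcp_rot: [2.352, 2.08, 0.002]
force: [3.5, -0.7, -1.6]
opening: 0.271
finger_force: 59.9
```

Emit:
carry_out(
  increments=[
    {"offset": [0, 0, -0.15], "dr": [0, 0, 0]},
    {"offset": [0, 0, -0.15], "dr": [0, 0, 0]},
    {"offset": [0, 0, -0.1], "dr": [0, 0, 0]},
    {"offset": [0, 0, -0.05], "dr": [0, 0, 0]},
    {"offset": [0, 0, 0], "dr": [0, 0, 0]},
  ],
)

```text
time_s: 26.68
tool_pos: [0.5466, 0.0305, 0.1147]
tcp_rot: [2.352, 2.08, 0.002]
force: [5.1, -0.7, -2.1]
opening: 0.274
finger_force: 60.4
```

Emit:
carry_out(
  increments=[
    {"offset": [0, 0, -0.05], "dr": [0, 0, 0]},
    {"offset": [0, 0, 0], "dr": [0, 0, 0]},
    {"offset": [0, 0, 0], "dr": [0, 0, 0]},
  ],
)

```text
time_s: 27.05
tool_pos: [0.5466, 0.0305, 0.1148]
tcp_rot: [2.353, 2.08, 0.002]
force: [9.7, -0.1, -12.7]
opening: 0.269
finger_force: 60.7
```

The end stop is reached: z rose 65 mm, and the pull grew to 12.7 N with no further motion. I do a quick check that the tote and packed items haven't shifted, then hand in.

```bash
python3 - <<'E'
from h import *
s=snap('scene','s9');a=load('s8')['pixels'][180:235,215:325].astype(np.float32).mean(2);b=s['pixels'][180:235,215:325].astype(np.float32).mean(2)
print('tote front shift px',cv2.phaseCorrelate(a,b),np.abs(a-b).mean())
o=sensors.get_obs();print(o['force'],o['finger_force'],o['tool_pos'])
print(r.hand_in())
E
```

```text
tote front shift px ((-0.0017487958404132087, 0.06257233409290208), 0.9918290711773766) 1.592562
[  9.61510857   0.2896078  -12.36339217] 60.73837274685502 [0.54653375 0.03049749 0.11475605]
the job is handed in; nothing more can be done
None
```

The job is handed in, but the hand-in returned no verdict: the bead box and jar stand upright in the far trough on either side of the case, and the handle is held about 65 mm up at its end stop, gripped at about 60 N across the pressed button, with no visible shift of the tote.

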